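Change over three samples on the lab bench

TASK

Change the three samples over: the conical flask goes from the hotplate to the middle of the magnetic stirrer's round plate, the white bottle from the stirrer to the middle of the balance pan, and the steel beaker from the balance to the middle of the hotplate. Park whichever you take off first in the middle of the cork mat, let go of it there, and never stand any of the three on the bare bench. Set each down upright without dropping it, and leave the petri dish, the mouse and the amber jar where they are.

Things in the scene. Friction and masses are not known exactly. Their poses are not given: they have to be found in the camera images.
- flask: Conical (Erlenmeyer) flask of amber glass, open at the top, about 0.15 kg. Base 64 mm diameter, cone narrowing up to a straight round neck 33 mm in diameter between 62 and 102 mm above its base, where it ends. Origin: centre of the underside; z up. At the start it stands on the hotplate.
- bottle: White plastic bottle with a white screw cap, closed, about 0.14 kg, 50 mm in diameter; straight round wall up to about 62 mm, then shoulder, neck and cap (24 mm in diameter, top 16 mm), 104 mm high in all. Origin: centre of the underside; z up. At the start it stands on the magnetic stirrer.
- beaker: Plain steel beaker, open at the top, about 0.15 kg: straight round wall 56 mm in diameter, 78 mm high (rolled rim to 80 mm, with a small lip 9 mm out at +x). Origin: centre of the underside; z up. At the start it stands on the balance.
- hotplate: Compact hotplate, fixed: square white ceramic plate 124 x 124 mm, its top 76 mm above the bench, on a white housing; a lower panel with two black knobs reaches 130 mm from the origin to the body's -x (towards the robot, turned by its yaw). Origin: on the bench, straight below the centre of the plate; z up.
- stirrer: Mini magnetic stirrer, fixed: round steel plate 108 mm in diameter, its top 46 mm above the bench, on a grey housing 118 mm wide; a lower panel with one black knob (44 mm high) reaches 103 mm from the origin to the body's -x. Origin: on the bench, straight below the centre of the plate; z up.
- balance: Portable laboratory balance, fixed: square steel pan 112 x 112 mm, its top 44 mm above the bench (the pan is rigid), on a low white housing 136 mm wide; display and keys on a lower panel reaching 122 mm from the origin to the body's -x. Origin: on the bench, straight below the centre of the pan; z up.
- cork_mat: Round cork mat lying on the bench, fixed, 116 mm in diameter, 10 mm thick, empty at the start: the free spot. Origin: centre of the underside; z up.
- petri_dish: Bystander: closed petri dish with pale agar-coloured filling, 92 mm diameter, 15 mm high, loose on the bench beyond the instruments. Origin: centre of the underside.
- mouse: Bystander: grey computer mouse, 100 x 56 x 30 mm, loose on the bench beyond the instruments. Origin: centre of the underside; x along its length.
- jar: Bystander: amber glass jar with paper label and black lid, 72 mm diameter, 85 mm high, loose on the bench beyond the instruments. Origin: centre of the underside.
Things that resemble listed ones, but are neither listed nor needed, are in the scene too. What is shaped like the bottle but purple is not meant. Leave any pink look-alike of the beaker alone.

How it is judged:
By the outcome, as a careful person would: the job done as asked, in the order asked, and still so for the second after the job is handed in, with the robot touching nothing.
It also fails if it takes over 112 s, if anything falls off the work surface, if the arm or the gripper's body presses on something with over 40 N, if the wrist force passes 120 N, or if a joint passes its speed limit or range.

ROBOT

A 7-joint arm with a two-finger parallel gripper is mounted at the origin on the work surface. World frame = base frame: x ahead of the robot, y to its left, z up, the work surface at z = 0. Lengths are in m, angles in rad, forces in N, time in s.
With the tool pointing down it reaches from about 0.425 to 0.925 m from the base axis. Payload 6.8 kg.
Tool frame: the origin (TCP) lies at the very end of the fingers, on their centre line; the grasp point (between the pads) lies bot.tcp_to_grasp behind it (bot.tcp_to_grasp is the distance from the TCP to the grasp point, in m); z points along the fingers, y is the line along which they close (so a half turn about z gives the same grasp; the last joint's range is limited). The gripper opens to 85 mm and grips with 20 to 120 N. Pads are 22 mm wide; open, the fingers measure 114 mm over their backs; the gripper's body (76 mm by 85 mm) begins 54 mm behind the grasp point. The pads swing forward as they close: fully open they stand 13 mm farther back than shut.
Start: joints at [-1.451, 0.477, 0.022, 1.555, -0.011, 1.109, -0.083], TCP at [0.152, 0.658, 0.231] pointing down, gripper open.
Joint ranges: [-2.96, 2.96], [-0.34, 2.1], [-1.41, 1.46], [0.24, 2.44], [-1.37, 4.51], [0.17, 1.92], [-2.96, 2.96]. Speed limits (rad/s): [2.39, 2.39, 3.14, 3.14, 3.14, 3.14, 3.14].

INTERFACE

Orientations are given as a unit quaternion [w, x, y, z].
In Python, from station import bot gives the robot as it stands.
- The arm moves only by the tool servo_tool, never from a script. Its argument "motion" is a list that holds one entry, the list of rows, each a list of 7 numbers: the shift along the tool's x, y, z in m, then the turn, a rotation vector about the tool's x, y, z in units of 5 degrees (1.0 is 5 degrees), then the opening, from 0 (shut) to 1 (fully open). A call has 1 to 20 rows; each row is the pose to reach, as a shift and turn from the pose commanded when the call began, along the tool's axes at that moment; what a row does not reach only later rows make up. A row lasts 1/12 s, in which the tool goes at most 41.7 mm and 7.16 degrees, less where a joint would pass 70% of its speed; a pose out of reach is approached as far as the arm can. A call with a gripper value outside its range is refused whole. The fingers move at their own pace and stop on an object; "grip_force" is the grip in N (left out, the last holds). Time passes only in rows, so rows that repeat a pose let the fingers close. It gives the time, the measured TCP pose, the force, the opening and the grip force at its end, in the units of the state.
- bot.get_obs(): the state, without advancing time (a new reading comes with each control period).
- bot.read_camera(name): name is "scene" or "side" or "wrist"; returns a dict with "img" (400x640x3 uint8, red, green, blue), "K" (3x3 intrinsics, pixels), "k1" (the pictures are not rectified: a ray, as slopes to the right and down, at radius r is drawn at 1 + k1 r^2 times it, then the intrinsics apply), "pose" (4x4, takes a point from camera to world coordinates). Camera axes: x right, y down, z forward; pixel columns grow to the right and rows downward; lengths in m; the calibration is good to about 2 mm. A picture is of the moment at which its call begins. There is no depth.
- bot.hand_in(): hands the job in; it is judged then, once.
The state is a dict: "t": time; "q": joint angles; "joint_vel": joint speeds; "joint_torque": joint torques, N m; "eef_pos": TCP position; "tool_rot": TCP orientation; "contact_force": force on the tool from outside, world axes, zero at the start; "torque": the same for the moment, N m; "gripper_width": opening from 0.0 (shut) to 1.0 (fully open); "grasp_force": force on a finger pad.
Only numpy, scipy, OpenCV 4.12 (cv2) and the standard library are available. Lean on these libraries where they do the work, as an engineer would, in place of code of your own. Each camera call takes 0.05 s, during which the arm holds its last target. There are 200 camera calls.

## Working session

There is one attempt and no reset: what is moved stays moved. The work goes in short steps, Python scripts to look and compute and a tool call to move; the robot and the scene stay as the last step left them, time stands still between calls to the robot, and variables do not carry over. Pictures are saved under pics/ and viewed, at most 14 in all, crops included, and the job is handed in when it is done.

Besides the shell and the picture viewer there is one more tool, called after "Call:" as a command line: name --argument value ..., lists and objects as JSON in quotes. servo_tool: Moves the arm, as the interface text tells. Its arguments: {"type":"object","properties":{"motion":{"type":"array"},"grip_force":{"type":"number"}},"required":["motion"]}

```bash
ls; mkdir -p pics; python3 - <<'E'
from station import bot
import cv2,numpy as np
for n in ("scene","side","wrist"):
    c=bot.read_camera(n); cv2.imwrite(f"pics/{n}0.png",c["img"][:,:,::-1]); np.savez(f"{n}0.npz",**c)
    print(n,c["K"].tolist(),c["k1"],np.round(c["pose"],3).tolist())
o=bot.get_obs(); print(o,bot.tcp_to_grasp)
E
```

```text
pics
scene [[485.06371507258143, 0.0, 317.8166362745733], [0.0, 485.06371507258143, 196.07133293438267], [0.0, 0.0, 1.0]] -0.10066650263632115 [[0.382, 0.742, -0.55, 1.237], [0.924, -0.299, 0.239, -0.338], [0.013, -0.6, -0.8, 1.015], [0.0, 0.0, 0.0, 1.0]]
side [[470.3166780513269, 0.0, 323.6122505434482], [0.0, 470.3166780513269, 196.489027131272], [0.0, 0.0, 1.0]] -0.060579623470105474 [[0.826, -0.417, 0.38, 0.127], [-0.564, -0.599, 0.569, -0.731], [-0.01, -0.684, -0.73, 0.967], [0.0, 0.0, 0.0, 1.0]]
wrist [[298.98405687794576, 0.0, 319.7986201078353], [0.0, 298.98405687794576, 200.858038087959], [0.0, 0.0, 1.0]] -0.05005932669038345 [[0.226, 0.922, 0.315, 0.071], [0.974, -0.213, -0.074, 0.677], [-0.001, 0.324, -0.946, 0.373], [0.0, 0.0, 0.0, 1.0]]
{'t': 0.15, 'q': array([-1.45111758,  0.47760159,  0.02235651,  1.55618732, -0.01147798,
        1.10932145, -0.0831138 ]), 'joint_vel': array([ 1.33534380e-03, -1.63297749e-03,  4.80137906e-04, -3.59704436e-03,
        2.38171486e-04,  7.48749389e-05,  1.00748502e-03]), 'joint_torque': array([ 2.57385938e-03, -5.96922755e+01,  1.60989750e+00, -2.81489754e+01,
        1.25705174e-02,  6.48444460e-03, -2.04442449e-05]), 'eef_pos': array([0.15234094, 0.65712632, 0.23057069]), 'tool_rot': array([-1.87182965e-05,  1.13640598e-01,  9.93521682e-01, -6.94424103e-04]), 'contact_force': array([ 0.32257048, -0.35033465,  0.78730095]), 'torque': array([-0.02497031,  0.00294289,  0.05768102]), 'grasp_force': 0.0, 'gripper_width': 0.999974652142829} 0.0187
```

View pics/scene0.png

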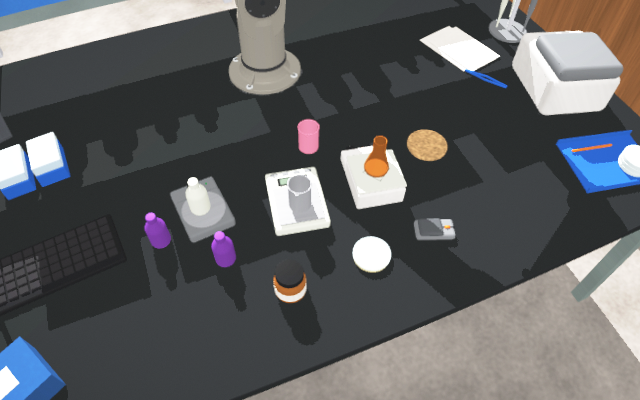

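View pics/side0.png

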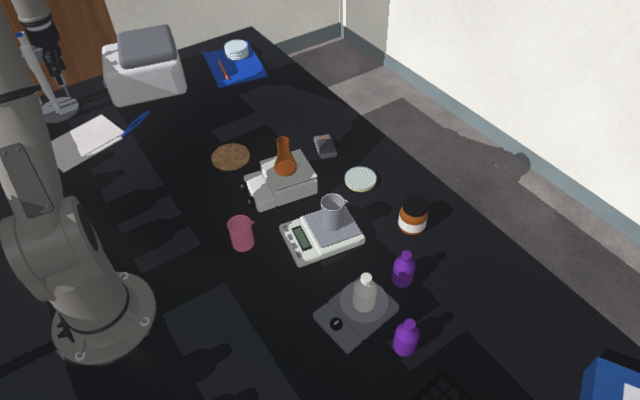

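The white bottle at scene (198,197) stands on the grey stirrer. The lookalikes are purple bottles at (157,230) and (223,248), which have the wrong colour. The steel beaker at (300,190) stands on the balance; the pink one at (308,136) is not meant. The flask is at (377,158) on the hotplate and the mat is at (427,145). I'll confirm in enlarged crops.

```bash
cat > h.py <<'E'
import numpy as np,cv2
def load(n): return dict(np.load(n+".npz"))
def ray(c,uv):
    p=cv2.undistortPoints(np.array([[uv]],float),c["K"],np.array([float(c["k1"]),0,0,0]))[0,0]
    return c["pose"][:3,3],c["pose"][:3,:3]@np.array([p[0],p[1],1.])
def plane(c,uv,z):
    o,d=ray(c,uv); return o+d*(z-o[2])/d[2]
def tri(c1,u1,c2,u2):
    o,d=ray(c1,u1);p,e=ray(c2,u2)
    s=np.linalg.lstsq(np.array([d,-e]).T,p-o,rcond=None)[0]
    a,b=o+s[0]*d,p+s[1]*e; return (a+b)/2,np.linalg.norm(a-b)
def proj(c,P):
    P=np.asarray(P,float).reshape(-1,3);T=np.linalg.inv(c["pose"])
    return cv2.projectPoints(P,cv2.Rodrigues(T[:3,:3])[0],T[:3,3],c["K"],np.array([float(c["k1"]),0,0,0]))[0][:,0]
E
python3 - <<'E'
import cv2
for n,(x0,y0,w,h,s) in dict(scene=(160,120,300,125,2.6),side=(200,120,220,240,2.5)).items():
    i=cv2.imread(f"pics/{n}0.png")[y0:y0+h,x0:x0+w]
    i=cv2.convertScaleAbs(i,alpha=1)
    cv2.imwrite(f"pics/{n}0c.png",cv2.resize(i,None,fx=s,fy=s,interpolation=cv2.INTER_CUBIC))
E
```

```text
(no output)
```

View pics/scene0c.png

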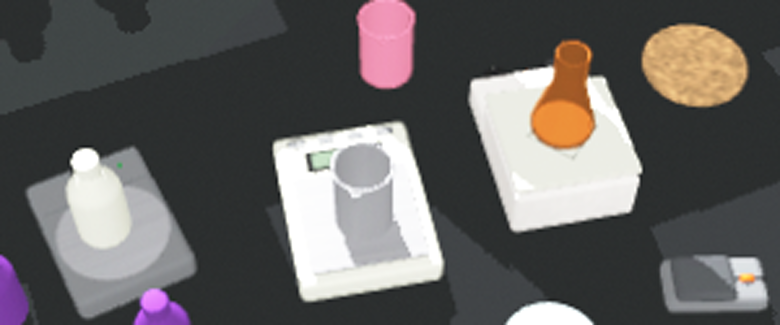

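View pics/side0c.png

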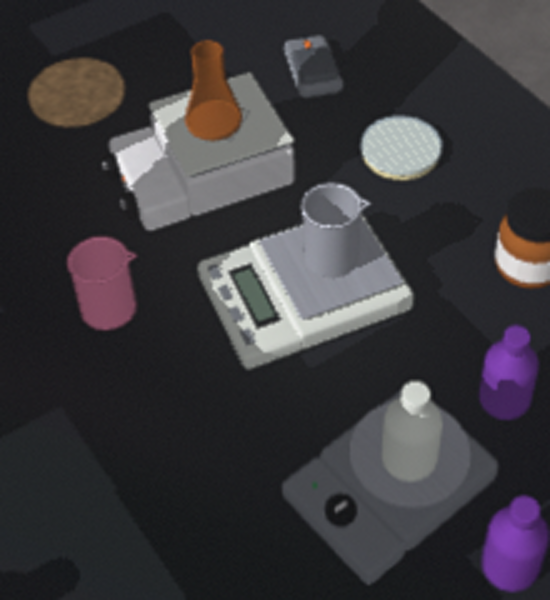

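The crops confirm white bottle, steel beaker and amber flask, each on the expected device. Key crop pixels: flask rim (574,50)/(208,50), cap (85,157)/(416,391), beaker rim (361,168)/(331,206). I'll triangulate these now.

```bash
python3 - <<'E'
from h import *
s,d=load("scene0"),load("side0")
S=lambda u,v:(160+(u+.5)/2.6-.5,120+(v+.5)/2.6-.5)
D=lambda u,v:(200+(u+.5)/2.5-.5,120+(v+.5)/2.5-.5)
for n,a,b in [("flask rim",(574,50),(208,50)),("cap",(85,157),(416,391)),("beaker rim",(361,168),(331,206)),("mat",(694,65),(76,92)),("stir plate",(113,230),(411,440)),
 ("hp far right (scene R-low)",(640,167),(293,148)),("hp c2",(515,190),(192,177)if 0 else (293,148)),("hp corner far-left",(605,78),(255,75))]:
    p,e=tri(s,S(*a),d,D(*b)); print(n,p.round(4),round(e,4))
print("hp scene", [plane(s,S(*a),.076)[:2].round(3).tolist() for a in [(487,95),(605,78),(640,167),(515,190)]])
print("hp side", [plane(d,D(*a),.076)[:2].round(3).tolist() for a in [(152,102),(255,75),(293,148),(192,177)]])
print("pan side", [plane(d,D(*a),.044)[:2].round(3).tolist() for a in [(250,240),(345,212),(405,284),(302,318)]])
print("stir", plane(s,S(113,230),.046),plane(d,D(411,440),.046))
w=load("wrist0")
E
```

```text
flask rim [0.5636 0.1119 0.18  ] 0.0038
cap [ 0.4957 -0.3297  0.1527] 0.0019
beaker rim [ 0.5735 -0.0994  0.1209] 0.0009
mat [0.4878 0.3234 0.0029] 0.0001
stir plate [ 0.5054 -0.3225  0.0543] 0.0035
hp far right (scene R-low) [0.6399 0.1273 0.0334] 0.0997
hp c2 [0.6159 0.0365 0.0691] 0.0054
hp corner far-left [0.6009 0.1108 0.1526] 0.0524
hp scene [[0.501, 0.061], [0.524, 0.182], [0.638, 0.159], [0.619, 0.036]]
hp side [[0.523, 0.179], [0.643, 0.151], [0.612, 0.027], [0.501, 0.052]]
pan side [[0.518, -0.033], [0.621, -0.057], [0.614, -0.17], [0.506, -0.147]]
stir [ 0.50004898 -0.3239833   0.046     ] [ 0.50849282 -0.31699387  0.046     ]
```

View pics/wrist0.png

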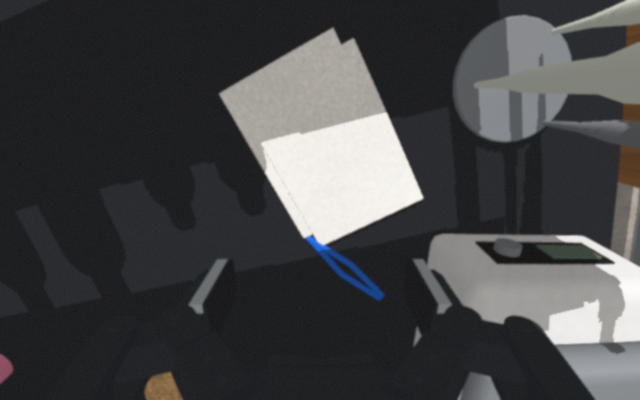

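```bash
cat >> h.py <<'E'
from scipy.spatial.transform import Rotation as Ro
def shift(o,target):
    w,x,y,z=o["tool_rot"];R=Ro.from_quat([x,y,z,w])
    goal=Ro.from_matrix([[-1,0,0],[0,1,0],[0,0,-1]])
    return (R.inv().apply(np.array(target)-o["eef_pos"])).round(4),((R.inv()*goal).as_rotvec(degrees=True)/5).round(2)
E
python3 - <<'E'
from h import *; from station import bot
print(shift(bot.get_obs(),[.48,.11,.30]))
s,d=load("scene0"),load("side0")
print(plane(s,(160+694.5/2.6-.5,120+65.5/2.6-.5),.01),plane(d,(200+76.5/2.5-.5,120+92.5/2.5-.5),.01))
E
```

```text
(array([-0.4428, -0.4591, -0.0687]), array([-0.02, -0.  , -2.61]))
[0.49311687 0.31870086 0.01      ] [0.48516356 0.31575346 0.01      ]
```

Call:
servo_tool --motion '[[[-0.02,-0.02,-0.04,0,0,0,1],[-0.443,-0.459,-0.07,-0.02,0,-2.61,1],[-0.443,-0.459,-0.07,-0.02,0,-2.61,1],[-0.443,-0.459,-0.07,-0.02,0,-2.61,1],[-0.443,-0.459,-0.07,-0.02,0,-2.61,1],[-0.443,-0.459,-0.07,-0.02,0,-2.61,1],[-0.443,-0.459,-0.07,-0.02,0,-2.61,1],[-0.443,-0.459,-0.07,-0.02,0,-2.61,1],[-0.443,-0.459,-0.07,-0.02,0,-2.61,1],[-0.443,-0.459,-0.07,-0.02,0,-2.61,1],[-0.443,-0.459,-0.07,-0.02,0,-2.61,1],[-0.443,-0.459,-0.07,-0.02,0,-2.61,1],[-0.443,-0.459,-0.07,-0.02,0,-2.61,1],[-0.443,-0.459,-0.07,-0.02,0,-2.61,1],[-0.443,-0.459,-0.07,-0.02,0,-2.61,1],[-0.443,-0.459,-0.07,-0.02,0,-2.61,1],[-0.443,-0.459,-0.07,-0.02,0,-2.61,1],[-0.443,-0.459,-0.07,-0.02,0,-2.61,1],[-0.443,-0.459,-0.07,-0.02,0,-2.61,1],[-0.443,-0.459,-0.07,-0.02,0,-2.61,1]]]'

```text
t: 1.82
eef_pos: [0.4796, 0.1118, 0.301]
tool_rot: [-0.0, -0.001, 1.0, 0.001]
contact_force: [0.8, 0.1, 0.8]
gripper_width: 0.998
grasp_force: 0.0
```

```bash
python3 - <<'E'
from h import *; from station import bot
c=bot.read_camera("wrist"); cv2.imwrite("pics/w1.png",c["img"][:,:,::-1]); np.savez("w1.npz",**c)
o=bot.get_obs();print(o["t"],o["eef_pos"],o["tool_rot"],o["q"],c["pose"].round(3).tolist())
for n,P in dict(flask=[.5636,.1119,.178],mat=[.489,.317,.01],hp=[.571,.107,.076],pan=[.565,-.102,.044]).items(): print(n,proj(c,P))
E
```

```text
1.8667 [0.47962409 0.11186557 0.30106179] [-2.15836184e-04 -1.36504610e-03  9.99998586e-01  9.58481988e-04] [-0.69726973  0.10056652  0.37423554  1.91266045 -0.0426444   1.13543192
  1.26675821] [[-0.002, 0.946, 0.323, 0.396], [1.0, 0.002, 0.003, 0.112], [0.002, 0.323, -0.946, 0.444], [0.0, 0.0, 0.0, 1.0]]
flask [[318.60810677 271.51489979]]
mat [[456.25561082 165.97454443]]
hp [[315.10245253 235.19628092]]
pan [[172.74302682 221.44006712]]
```

View pics/w1.png

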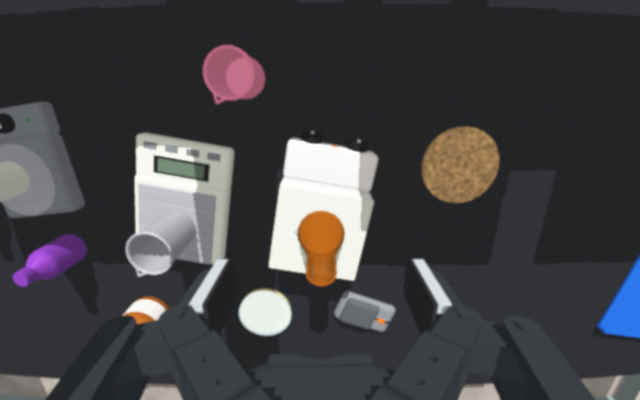

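The wrist view shows the mat at (460,165), the flask rim at (321,275) with its base at (321,233), the hotplate plate with corners near (280,178), (373,193), (357,279), (270,268), and the pan at about (176,225) with the beaker. I'll enlarge it to get the corners.

```bash
python3 - <<'E'
from h import *
i=cv2.imread("pics/w1.png")
h=cv2.cvtColor(i,cv2.COLOR_BGR2HSV)
m=((h[...,0]>8)&(h[...,0]<25)&(h[...,1]>60)&(h[...,2]>60)).astype(np.uint8); m[:,:400]=0;m[230:]=0
cn=max(cv2.findContours(m,0,1)[0],key=cv2.contourArea);print("mat",cv2.fitEllipse(cv2.convexHull(cn)))
w=load("w1");(cx,cy),_,_=cv2.fitEllipse(cv2.convexHull(cn));print(plane(w,(cx,cy),.01))
q=np.array([plane(w,p[0],.01)[:2] for p in cn.astype(float)]);print(cv2.minEnclosingCircle(q.astype(np.float32)))
cv2.imwrite("pics/w1c.png",cv2.resize(i[120:300,120:400],None,fx=2.8,fy=2.8,interpolation=cv2.INTER_CUBIC))
E
```

```text
mat ((460.0644226074219, 164.17245483398438), (74.22003936767578, 83.57820892333984), 47.8048210144043)
[0.48622315 0.32240742 0.01      ]
((0.48834583163261414, 0.3232302665710449), 0.06094008684158325)
```

View pics/w1c.png

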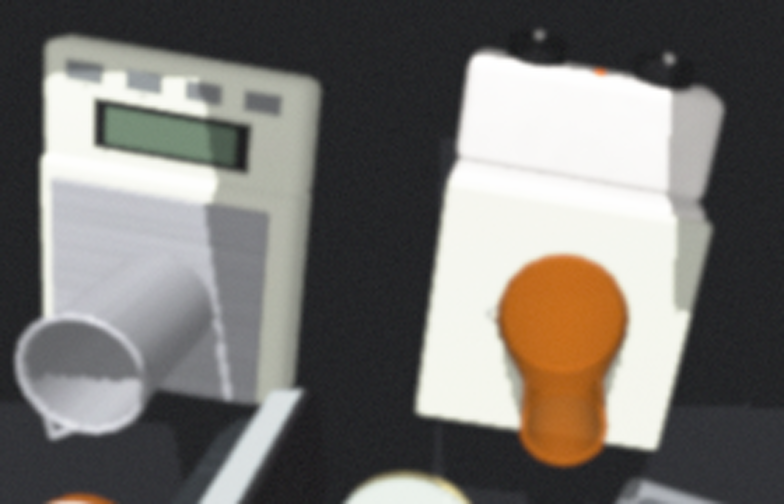

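```bash
python3 - <<'E'
from h import *
w,s,d=load("w1"),load("scene0"),load("side0")
W=lambda u,v:(120+(u+.5)/2.8-.5,120+(v+.5)/2.8-.5)
S=lambda u,v:(160+(u+.5)/2.6-.5,120+(v+.5)/2.6-.5)
D=lambda u,v:(200+(u+.5)/2.5-.5,120+(v+.5)/2.5-.5)
for n,z,P in [("hp",.076,[(449,185),(712,225),(657,450),(415,413)]),("pan",.044,[(52,178),(270,210),(258,403)])]:
    q=np.array([plane(w,W(*p),z)[:2] for p in P]);print(n,q.round(4).tolist(),np.linalg.norm(np.diff(q,axis=0),axis=1).round(4),"centre",((q[0]+q[2])/2).round(4))
for n,z,p in [("flask rim",.178,(563,437)),("flask base",.082,(563,315)),("beaker rim",.124,(80,372))]: print(n,plane(w,W(*p),z).round(4))
for n,a,b,c in [("flask rim",(563,437),(574,50),(208,50)),("beaker rim",(80,372),(361,168),(331,206))]:
    print(n,*[x for t in (tri(w,W(*a),s,S(*b)),tri(w,W(*a),d,D(*c))) for x in (t[0].round(4),round(t[1],4))])
# plate heights: triangulate corners w-side
for n,a,b in [("hp0",(449,185),(152,102)),("hp far R",(415,413),(293,148)),("hp far L",(657,450),(255,75)),("pan nearL",(270,210),(250,240)),("pan nearR",(52,178),(302,318)),]:
    t=tri(w,W(*a),d,D(*b));print(n,t[0].round(4),t[1].round(4))
c=tri(w,(460.1,164.2),d,D(76,92));print("mat",c)
E
```

```text
hp [[0.5015, 0.0623], [0.5206, 0.1838], [0.6426, 0.1632], [0.621, 0.0402]] [0.1229 0.1237 0.1249] centre [0.572  0.1127]
pan [[0.507, -0.1428], [0.5238, -0.033], [0.6349, -0.0523]] [0.1111 0.1127] centre [ 0.5709 -0.0975]
flask rim [0.5686 0.1141 0.178 ]
flask base [0.5637 0.1146 0.082 ]
beaker rim [ 0.5727 -0.0968  0.124 ]
flask rim [0.5648 0.1132 0.1832] 0.0019 [0.5674 0.114  0.1767] 0.0036
beaker rim [ 0.5741 -0.0993  0.1209] 0.0012 [ 0.5739 -0.0987  0.1209] 0.0008
hp0 [0.4754 0.0755 0.1769] 0.0054
hp far R [0.6226 0.0383 0.0655] 0.0082
hp far L [0.651  0.165  0.0624] 0.001
pan nearL [ 0.5207 -0.0323  0.0443] 0.0057
pan nearR [ 0.5074 -0.1447  0.0408] 0.0009
mat (array([ 0.48884801,  0.32760986, -0.00077712]), np.float64(0.0007128577716243895))
```

Call:
servo_tool --motion '[[[-0.04,0.002,0.01,0,0,0,1],[-0.08,0.002,0.03,0,0,0,1],[-0.086,0.002,0.06,0,0,0,1],[-0.086,0.002,0.09,0,0,0,1],[-0.086,0.002,0.12,0,0,0,1],[-0.086,0.002,0.145,0,0,0,1],[-0.086,0.002,0.162,0,0,0,1],[-0.086,0.002,0.162,0,0,0,1],[-0.086,0.002,0.162,0,0,0,0],[-0.086,0.002,0.162,0,0,0,0],[-0.086,0.002,0.162,0,0,0,0],[-0.086,0.002,0.162,0,0,0,0],[-0.086,0.002,0.162,0,0,0,0],[-0.086,0.002,0.162,0,0,0,0],[-0.086,0.002,0.162,0,0,0,0],[-0.086,0.002,0.162,0,0,0,0]]]' --grip_force 40

```text
t: 3.2
eef_pos: [0.5672, 0.1131, 0.1407]
tool_rot: [0.001, -0.0, 1.0, 0.001]
contact_force: [-1.7, 1.6, 7.4]
gripper_width: 0.371
grasp_force: 40.1
```

Call:
servo_tool --motion '[[[0,0,-0.01,0,0,0,0],[0,0,-0.03,0,0,0,0],[0,0,-0.05,0,0,0,0],[0.01,0.03,-0.05,0,0,0,0],[0.025,0.06,-0.05,0,0,0,0],[0.04,0.09,-0.05,0,0,0,0],[0.055,0.12,-0.05,0,0,0,0],[0.065,0.15,-0.04,0,0,0,0],[0.075,0.18,-0.01,0,0,0,0],[0.079,0.2,0.02,0,0,0,0],[0.079,0.208,0.04,0,0,0,0],[0.079,0.208,0.05,0,0,0,0],[0.079,0.208,0.05,0,0,0,0]]]'

```text
t: 4.28
eef_pos: [0.486, 0.3196, 0.0877]
tool_rot: [-0.002, -0.0, 1.0, -0.001]
contact_force: [-0.0, -1.4, -2.6]
gripper_width: 0.372
grasp_force: 40.1
```

```bash
python3 - <<'E'
from h import *; from station import bot
I=[]
for n in ("scene","side"):
    c=bot.read_camera(n); np.savez(n+"1.npz",**c)
    u,v=proj(c,[.488,.322,.05])[0].astype(int); I.append(cv2.resize(c["img"][max(v-60,0):v+60,u-60:u+60,::-1],(390,390),interpolation=2))
c=bot.read_camera("wrist"); np.savez("w2.npz",**c)
cv2.imwrite("pics/p2.png",np.hstack(I))
cv2.imwrite("pics/w2.png",c["img"][:,:,::-1])
o=bot.get_obs();print(o["t"],o["eef_pos"],o["contact_force"],o["grasp_force"],o["gripper_width"])
E
```

```text
4.4333 [0.4889348  0.31943173 0.09114895] [ 0.6709999  -0.34373281 -1.54007847] 40.15174325555563 0.3692166653420017
```

View pics/p2.png

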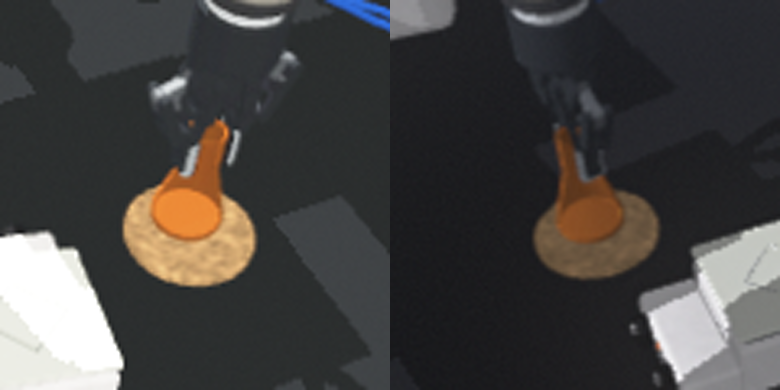

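The flask is held upright above the mat, clear of it by about 15 mm. I'll lower it in small steps.

Call:
servo_tool --motion '[[[0,0.003,0.006,0,0,0,0],[0,0.003,0.011,0,0,0,0],[0,0.003,0.014,0,0,0,0],[0,0.003,0.016,0,0,0,0],[0,0.003,0.016,0,0,0,0],[0,0.003,0.016,0,0,0,0]]]'

```text
t: 4.93
eef_pos: [0.4875, 0.3237, 0.0747]
tool_rot: [-0.0, 0.0, 1.0, 0.001]
contact_force: [-3.0, -1.2, 7.9]
gripper_width: 0.372
grasp_force: 41.4
```

Call:
servo_tool --motion '[[[0,0,0,0,0,0,1],[0,0,0,0,0,0,1],[0,0,0,0,0,0,1],[0,0,0,0,0,0,1],[0,0,0,0,0,0,1],[0,0,-0.02,0,0,0,1],[0,0,-0.05,0,0,0,1],[0,0,-0.09,0,0,0,1],[-0.01,-0.02,-0.125,0,0,0,1],[-0.086,-0.422,-0.125,0,0,0,1],[-0.086,-0.422,-0.125,0,0,0,1],[-0.086,-0.422,-0.125,0,0,0,1],[-0.086,-0.422,-0.125,0,0,0,1],[-0.086,-0.422,-0.125,0,0,0,1],[-0.086,-0.422,-0.125,0,0,0,1],[-0.086,-0.422,-0.125,0,0,0,1],[-0.086,-0.422,-0.125,0,0,0,1],[-0.086,-0.422,-0.125,0,0,0,1],[-0.086,-0.422,-0.125,0,0,0,1],[-0.086,-0.422,-0.125,0,0,0,1]]]'

```text
t: 6.6
eef_pos: [0.5732, -0.1079, 0.1986]
tool_rot: [0.001, 0.005, 1.0, -0.002]
contact_force: [0.0, -0.2, 0.5]
gripper_width: 0.998
grasp_force: 0.0
```

Call:
servo_tool --motion '[[[0,0,0,0,0,0,1],[0,0,0,0,0,0,1]]]'

```text
t: 6.77
eef_pos: [0.5732, -0.0977, 0.1977]
tool_rot: [-0.0, -0.0, 1.0, 0.001]
contact_force: [-0.4, 0.5, -0.5]
gripper_width: 1.002
grasp_force: 0.0
```

```bash
python3 - <<'E'
from h import *; from station import bot
o=bot.get_obs();print(o["t"],o["eef_pos"],o["tool_rot"],o["contact_force"])
s,d,w=(bot.read_camera(n) for n in("scene","side","wrist"))
np.savez("w3.npz",**w); np.savez("s3.npz",**s);np.savez("d3.npz",**d)
cv2.imwrite("pics/w3.png",w["img"][:,:,::-1])
for n,P in dict(beaker=[.5735,-.098,.124],stir=[.504,-.32,.046],cap=[.4957,-.3297,.15]).items(): print(n,proj(w,P))
for n,c in(("scene",s),("side",d)):
    u,v=proj(c,[.488,.322,.05])[0].astype(int); cv2.imwrite(f"pics/m3{n}.png",cv2.resize(c["img"][max(v-60,0):v+60,u-60:u+60,::-1],(390,390),interpolation=2))
cv2.imwrite("pics/m3.png",np.hstack([cv2.imread(f"pics/m3{n}.png") for n in("scene","side")]+[]))
E
```

```text
6.7667 [ 0.57320139 -0.09767876  0.19766165] [-1.71114325e-04 -7.00233547e-05  9.99999246e-01  1.21396045e-03] [-0.35278238  0.54111039 -0.46478482]
beaker [[316.29467193 212.52146394]]
stir [[ 90.50947875 116.8785007 ]]
cap [[-32.0217924  115.85626471]]
```

View pics/w3.png

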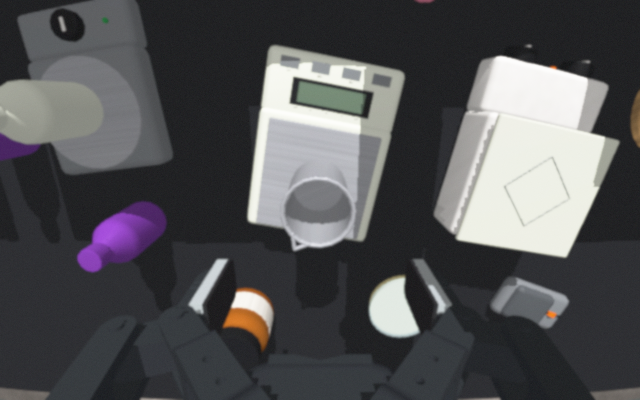

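View pics/m3.png

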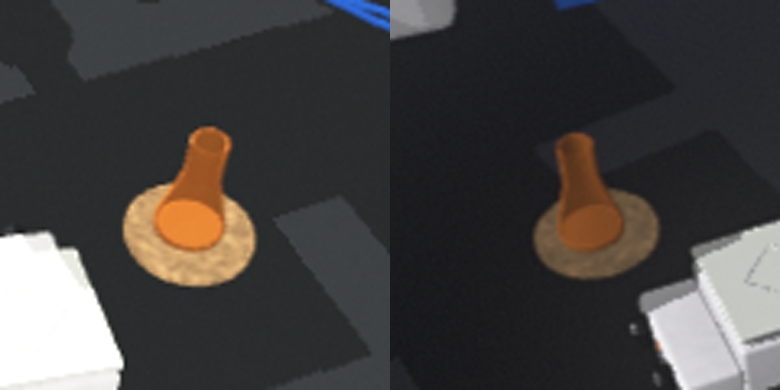

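Wrist view: beaker rim at (319,212), within 3 px of the prediction (316,212). The empty hotplate's diamond centre is at (537,191), and the stirrer plate ellipse is near (90,112). The flask stands upright on the mat; I'll check its centring and the places numerically.

```bash
python3 - <<'E'
from h import *
s,d,w=load("s3"),load("d3"),load("w3")
print("hp centre wrist",plane(w,(537,191),.076))
print("beaker",plane(w,(318.5,212),.124))
ds=proj(s,[.488,.322,.05])[0].astype(int);dd=proj(d,[.488,.322,.05])[0].astype(int)
P=lambda o,u,v:(o[0]-60+u/3.25-.35,max(o[1]-60,0)+v/3.25-.35)
print("flask rim",tri(s,P(ds,210,141),d,P(dd,575-390,144)))
print("base", plane(s,P(ds,190,224),.014),plane(d,P(dd,590-390,227),.014))
print("mat", plane(s,P(ds,190,234),.01),plane(d,P(dd,597-390,234),.01))
# stirrer round plate edge points in wrist view
E=np.array([(30,80),(60,58),(100,58),(128,85),(140,125),(126,157),(95,170),(65,160)],float)
q=np.array([plane(w,p,.046)[:2] for p in E],np.float32)
A=np.c_[2*q,np.ones(len(q))];x=np.linalg.lstsq(A,(q**2).sum(1),rcond=None)[0];print("stir",x[:2],np.sqrt(x[2]+x[:2]@x[:2]))
E
```

```text
hp centre wrist [0.57001748 0.11194543 0.076     ]
beaker [ 0.5730638  -0.09628914  0.124     ]
flask rim (array([0.48460903, 0.3220145 , 0.11297939]), np.float64(0.0002734269740932617))
base [0.48606084 0.32361224 0.014     ] [0.48296597 0.32300256 0.014     ]
mat [0.49349725 0.32011801 0.01      ] [0.48546506 0.31470853 0.01      ]
stir [ 0.50088904 -0.32665227] 0.05624690754379744
```

Flask rim at 0.113 m (0.112 expected), within about 5 mm of the mat centre. Beaker grasp next, straight down.

Call:
servo_tool --motion '[[[0,0.001,0.03,0,0,0,1],[0,0.001,0.06,0,0,0,1],[0,0.001,0.09,0,0,0,1],[0,0.001,0.11,0,0,0,1],[0,0.001,0.118,0,0,0,1],[0,0.001,0.118,0,0,0,1],[0,0.001,0.118,0,0,0,0],[0,0.001,0.118,0,0,0,0],[0,0.001,0.118,0,0,0,0],[0,0.001,0.118,0,0,0,0],[0,0.001,0.118,0,0,0,0],[0,0.001,0.118,0,0,0,0],[0,0.001,0.118,0,0,0,0]]]' --grip_force 40

```text
t: 8.0
eef_pos: [0.5747, -0.0973, 0.0818]
tool_rot: [0.002, 0.0, 1.0, 0.001]
contact_force: [-0.1, -0.3, 6.9]
gripper_width: 0.658
grasp_force: 42.0
```

Call:
servo_tool --motion '[[[0,0,-0.01,0,0,0,0],[0,0,-0.03,0,0,0,0],[0,0,-0.06,0,0,0,0],[0,0.02,-0.075,0,0,0,0],[0.001,0.05,-0.075,0,0,0,0],[0.002,0.08,-0.075,0,0,0,0],[0.003,0.11,-0.075,0,0,0,0],[0.003,0.14,-0.075,0,0,0,0],[0.003,0.17,-0.075,0,0,0,0],[0.003,0.195,-0.07,0,0,0,0],[0.003,0.209,-0.06,0,0,0,0],[0.003,0.209,-0.05,0,0,0,0],[0.003,0.209,-0.045,0,0,0,0],[0.003,0.209,-0.045,0,0,0,0],[0.003,0.209,-0.045,0,0,0,0]]]'

```text
t: 9.25
eef_pos: [0.5701, 0.1092, 0.125]
tool_rot: [-0.0, 0.002, 1.0, 0.0]
contact_force: [0.1, 0.2, -1.6]
gripper_width: 0.658
grasp_force: 43.0
```

Call:
servo_tool --motion '[[[0,0.003,0.004,0,0,0,0],[0,0.003,0.008,0,0,0,0],[0,0.003,0.011,0,0,0,0],[0,0.003,0.0125,0,0,0,0],[0,0.003,0.0125,0,0,0,0],[0,0.003,0.0125,0,0,0,0]]]'

```text
t: 9.75
eef_pos: [0.5706, 0.1143, 0.1139]
tool_rot: [0.0, 0.0, 1.0, 0.001]
contact_force: [-4.4, -0.6, 8.2]
gripper_width: 0.651
grasp_force: 43.7
```

Call:
servo_tool --motion '[[[0,0,0,0,0,0,1],[0,0,0,0,0,0,1],[0,0,0,0,0,0,1],[0,0,0,0,0,0,1],[0,0,0,0,0,0,1],[0,0,-0.02,0,0,0,1],[0,0,-0.05,0,0,0,1],[0,0,-0.09,0,0,0,1],[0.01,-0.02,-0.125,0,0,0,1],[0.131,-0.439,-0.186,0,0,0,1],[0.131,-0.439,-0.186,0,0,0,1],[0.131,-0.439,-0.186,0,0,0,1],[0.131,-0.439,-0.186,0,0,0,1],[0.131,-0.439,-0.186,0,0,0,1],[0.131,-0.439,-0.186,0,0,0,1],[0.131,-0.439,-0.186,0,0,0,1],[0.131,-0.439,-0.186,0,0,0,1],[0.131,-0.439,-0.186,0,0,0,1],[0.131,-0.439,-0.186,0,0,0,1],[0.131,-0.439,-0.186,0,0,0,1]]]'

```text
t: 11.42
eef_pos: [0.4369, -0.3294, 0.2991]
tool_rot: [0.001, 0.002, 1.0, -0.0]
contact_force: [-0.2, -0.4, 0.7]
gripper_width: 1.003
grasp_force: 0.0
```

Call:
servo_tool --motion '[[[0,0,0,0,0,0,1],[0,0,0,0,0,0,1],[0,0,0,0,0,0,1]]]'

```text
t: 11.67
eef_pos: [0.4397, -0.3236, 0.2976]
tool_rot: [-0.0, -0.0, 1.0, 0.001]
contact_force: [0.3, 0.2, -0.2]
gripper_width: 1.004
grasp_force: 0.0
```

```bash
python3 - <<'E'
from h import *; from station import bot
o=bot.get_obs();print(o["t"],o["eef_pos"],o["tool_rot"],o["contact_force"])
w=bot.read_camera("wrist"); np.savez("w4.npz",**w)
cv2.imwrite("pics/w4.png",w["img"][:,:,::-1])
print(proj(w,[[.4957,-.3297,.15],[.503,-.324,.046],[.571,-.0975,.044]]))
E
```

```text
11.6667 [ 0.43965121 -0.32358272  0.29762634] [-8.58424019e-05 -3.90970065e-04  9.99999042e-01  1.32483828e-03] [ 0.33813154  0.22776514 -0.17129076]
[[312.81777433 236.32718203]
 [318.31773841 208.86066638]
 [468.27979299 250.46215772]]
```

View pics/w4.png

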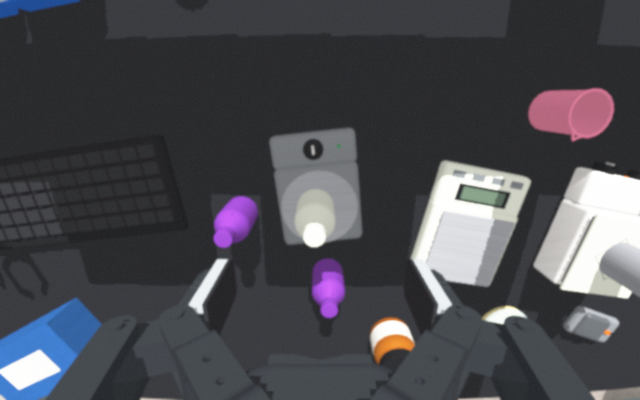

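White cap at (314,235), purple ones at (223,238) and (329,305) clear of the approach. The stirrer plate centre (319,208) agrees with the prediction (318,209), and the pan is empty at about (467,248). I'll grasp by the cap, because the gripper body leaves too little room for a wall grasp.

Call:
servo_tool --motion '[[[-0.03,-0.004,0.03,0,0,0,1],[-0.055,-0.005,0.06,0,0,0,1],[-0.055,-0.005,0.09,0,0,0,1],[-0.055,-0.005,0.12,0,0,0,1],[-0.055,-0.005,0.15,0,0,0,1],[-0.055,-0.005,0.17,0,0,0,1],[-0.055,-0.005,0.175,0,0,0,1],[-0.055,-0.005,0.175,0,0,0,1],[-0.055,-0.005,0.175,0,0,0,0],[-0.055,-0.005,0.175,0,0,0,0],[-0.055,-0.005,0.175,0,0,0,0],[-0.055,-0.005,0.175,0,0,0,0],[-0.055,-0.005,0.175,0,0,0,0],[-0.055,-0.005,0.175,0,0,0,0],[-0.055,-0.005,0.175,0,0,0,0],[-0.055,-0.005,0.175,0,0,0,0]]]' --grip_force 40

```text
t: 13.05
eef_pos: [0.495, -0.3296, 0.1241]
tool_rot: [0.001, 0.0, 1.0, 0.001]
contact_force: [0.8, 0.5, 7.2]
gripper_width: 0.313
grasp_force: 34.3
```

Call:
servo_tool --motion '[[[0,0,0,0,0,0,0],[0,0,0,0,0,0,0],[0,0,-0.01,0,0,0,0],[0,0,-0.025,0,0,0,0],[0,0,-0.04,0,0,0,0],[0,0,-0.04,0,0,0,0]]]'

```text
t: 13.55
eef_pos: [0.4954, -0.3306, 0.1659]
tool_rot: [0.002, 0.0, 1.0, -0.0]
contact_force: [0.4, 0.2, -0.4]
gripper_width: 0.311
grasp_force: 32.2
```

```bash
python3 - <<'E'
from h import *; from station import bot
o=bot.get_obs();print(o["eef_pos"],o["gripper_width"],o["grasp_force"],o["contact_force"])
I=[]
for n in ("scene","side"):
    c=bot.read_camera(n); u,v=proj(c,[.495,-.325,.1])[0].astype(int); I.append(cv2.resize(c["img"][v-60:v+60,u-60:u+60,::-1],(390,390),interpolation=2))
cv2.imwrite("pics/p5.png",np.hstack(I))
E
```

```text
[ 0.49539599 -0.33060218  0.16589099] 0.31109715134597576 32.19940872353618 [ 0.37020829  0.23143803 -0.37441784]
```

View pics/p5.png

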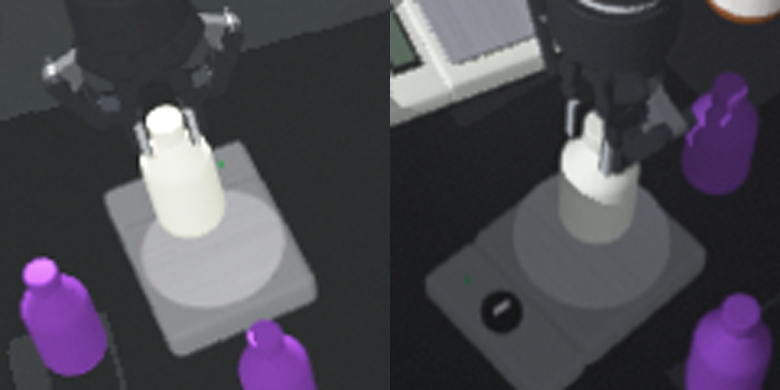

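Both views show the bottle upright and clear of the plate, with the purple ones undisturbed. Next, over to the pan.

Call:
servo_tool --motion '[[[-0.01,0.02,0,0,0,0,0],[-0.02,0.05,0,0,0,0,0],[-0.03,0.08,0,0,0,0,0],[-0.04,0.11,0,0,0,0,0],[-0.05,0.14,0,0,0,0,0],[-0.06,0.17,0,0,0,0,0],[-0.07,0.2,0,0,0,0,0],[-0.076,0.22,0,0,0,0,0],[-0.076,0.233,0.01,0,0,0,0],[-0.076,0.233,0.022,0,0,0,0],[-0.076,0.233,0.03,0,0,0,0],[-0.076,0.233,0.03,0,0,0,0],[-0.076,0.233,0.03,0,0,0,0]]]'

```text
t: 14.73
eef_pos: [0.5689, -0.0986, 0.1324]
tool_rot: [-0.001, 0.002, 1.0, 0.0]
contact_force: [-0.3, -1.1, -1.0]
gripper_width: 0.274
grasp_force: 32.2
```

The opening changed in transit from 0.311 to 0.274, so I'll look before placing.

```bash
python3 - <<'E'
from h import *; from station import bot
o=bot.get_obs();print(o["eef_pos"],o["gripper_width"],o["grasp_force"],o["contact_force"])
I=[]
for n in ("scene","side"):
    c=bot.read_camera(n); u,v=proj(c,[.57,-.0975,.09])[0].astype(int);print(n,u,v); I.append(cv2.resize(c["img"][v-50:v+50,u-50:u+50,::-1],(400,400),interpolation=2)); np.savez(n+"6.npz",**c)
cv2.imwrite("pics/p6.png",np.hstack(I))
E
```

```text
[ 0.56888989 -0.09862628  0.13241784] 0.27355769969279753 32.19233263051137 [-0.34358259 -1.1084656  -1.04759994]
scene 299 190
side 330 210
```

View pics/p6.png

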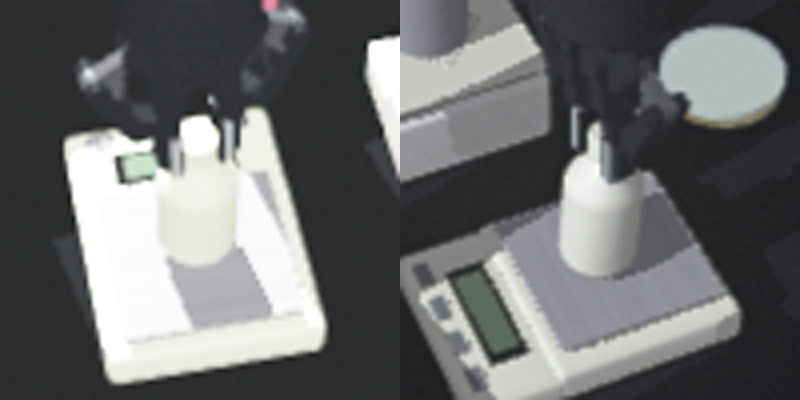

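Upright in both views, with base near (199,248) in the left half and (600,257) in the right. I'll lower it by feel.

Call:
servo_tool --motion '[[[-0.002,0.001,0.003,0,0,0,0],[-0.002,0.001,0.006,0,0,0,0],[-0.002,0.001,0.006,0,0,0,0]]]'

```text
t: 15.08
eef_pos: [0.5723, -0.0954, 0.1271]
tool_rot: [-0.0, 0.0, 1.0, 0.001]
contact_force: [-0.1, -0.6, -2.0]
gripper_width: 0.272
grasp_force: 32.2
```

Call:
servo_tool --motion '[[[0,0,0.002,0,0,0,0],[0,0,0.003,0,0,0,0],[0,0,0.003,0,0,0,0]]]'

```text
t: 15.33
eef_pos: [0.5733, -0.0956, 0.1258]
tool_rot: [0.001, 0.0, 1.0, 0.001]
contact_force: [-2.0, 0.6, 7.6]
gripper_width: 0.276
grasp_force: 36.3
```

Call:
servo_tool --motion '[[[0,0,0,0,0,0,1],[0,0,0,0,0,0,1],[0,0,0,0,0,0,1],[0,0,0,0,0,0,1],[0,0,0,0,0,0,1],[0,0,-0.02,0,0,0,1],[0,0,-0.05,0,0,0,1],[0,0,-0.09,0,0,0,1],[0.005,0.02,-0.125,0,0,0,1],[0.087,0.418,-0.125,0,0,0,1],[0.087,0.418,-0.125,0,0,0,1],[0.087,0.418,-0.125,0,0,0,1],[0.087,0.418,-0.125,0,0,0,1],[0.087,0.418,-0.125,0,0,0,1],[0.087,0.418,-0.125,0,0,0,1],[0.087,0.418,-0.125,0,0,0,1],[0.087,0.418,-0.125,0,0,0,1],[0.087,0.418,-0.125,0,0,0,1],[0.087,0.418,-0.125,0,0,0,1],[0.087,0.418,-0.125,0,0,0,1]]]'

```text
t: 17.0
eef_pos: [0.4819, 0.3312, 0.2495]
tool_rot: [-0.001, -0.006, 1.0, 0.002]
contact_force: [-0.1, 0.2, -0.3]
gripper_width: 1.002
grasp_force: 0.0
```

Call:
servo_tool --motion '[[[0,0,0.03,0,0,0,1],[0,0,0.05,0,0,0,1],[0,0,0.05,0,0,0,1]]]'

```text
t: 17.25
eef_pos: [0.4829, 0.3211, 0.1963]
tool_rot: [-0.003, -0.0, 1.0, -0.002]
contact_force: [-0.8, 0.0, -1.0]
gripper_width: 1.0
grasp_force: 0.0
```

```bash
python3 - <<'E'
from h import *; from station import bot
o=bot.get_obs();print(o["t"],o["eef_pos"],o["tool_rot"],o["gripper_width"])
w=bot.read_camera("wrist")
h=cv2.cvtColor(w["img"],cv2.COLOR_RGB2HSV)
m=cv2.inRange(h,(5,190,60),(18,255,255))
for c in cv2.findContours(m,0,1)[0]:
    if cv2.contourArea(c)>150: print(cv2.boundingRect(c),cv2.contourArea(c))
print(proj(w,[[.485,.322,.112],[.485,.322,.01]]))
E
```

```text
17.25 [0.48292301 0.32109964 0.19627096] [-2.51120659e-03 -2.97760438e-04  9.99995549e-01 -1.58364890e-03] 1.0004115397359086
(296, 154, 55, 75) 2927.0
[[320.18762329 210.45680322]
 [320.3401383  179.08390474]]
```

Call:
servo_tool --motion '[[[-0.002,0.002,0.03,0,0,0,1],[-0.002,0.002,0.06,0,0,0,1],[-0.002,0.002,0.09,0,0,0,1],[-0.002,0.002,0.115,0,0,0,1],[-0.002,0.002,0.122,0,0,0,1],[-0.002,0.002,0.122,0,0,0,1],[-0.002,0.002,0.122,0,0,0,0],[-0.002,0.002,0.122,0,0,0,0],[-0.002,0.002,0.122,0,0,0,0],[-0.002,0.002,0.122,0,0,0,0],[-0.002,0.002,0.122,0,0,0,0],[-0.002,0.002,0.122,0,0,0,0],[-0.002,0.002,0.122,0,0,0,0],[-0.002,0.002,0.122,0,0,0,0],[-0.002,0.002,0.122,0,0,0,0]]]' --grip_force 40

```text
t: 18.55
eef_pos: [0.4881, 0.3251, 0.0794]
tool_rot: [0.001, 0.0, 1.0, 0.002]
contact_force: [-1.9, -1.5, 6.8]
gripper_width: 0.365
grasp_force: 42.1
```

Call:
servo_tool --motion '[[[0,0,-0.01,0,0,0,0],[0,0,-0.03,0,0,0,0],[0,0,-0.06,0,0,0,0],[0,0,-0.09,0,0,0,0],[0,0,-0.12,0,0,0,0],[0,0,-0.15,0,0,0,0],[0,0,-0.18,0,0,0,0],[0,-0.01,-0.2,0,0,0,0],[0,-0.03,-0.205,0,0,0,0],[0,-0.06,-0.205,0,0,0,0],[0,-0.09,-0.205,0,0,0,0],[0,-0.12,-0.205,0,0,0,0],[0,-0.15,-0.205,0,0,0,0],[0,-0.18,-0.205,0,0,0,0],[0,-0.21,-0.205,0,0,0,0],[0,-0.24,-0.205,0,0,0,0],[0,-0.27,-0.205,0,0,0,0],[0,-0.3,-0.205,0,0,0,0],[0,-0.33,-0.205,0,0,0,0],[0,-0.36,-0.205,0,0,0,0]]]'

```text
t: 20.22
eef_pos: [0.4852, -0.0383, 0.2815]
tool_rot: [-0.001, 0.001, 1.0, 0.001]
contact_force: [0.2, 0.2, -2.3]
gripper_width: 0.372
grasp_force: 41.3
```

Call:
servo_tool --motion '[[[-0.002,-0.03,0,0,0,0,0],[-0.004,-0.06,0,0,0,0,0],[-0.006,-0.09,0,0,0,0,0],[-0.008,-0.12,0,0,0,0,0],[-0.01,-0.15,0,0,0,0,0],[-0.012,-0.18,0,0,0,0,0],[-0.014,-0.21,0,0,0,0,0],[-0.016,-0.24,0.01,0,0,0,0],[-0.016,-0.265,0.04,0,0,0,0],[-0.016,-0.28,0.07,0,0,0,0],[-0.016,-0.289,0.1,0,0,0,0],[-0.016,-0.289,0.125,0,0,0,0],[-0.016,-0.289,0.145,0,0,0,0],[-0.016,-0.289,0.15,0,0,0,0],[-0.016,-0.289,0.15,0,0,0,0],[-0.016,-0.289,0.15,0,0,0,0]]]'

```text
t: 21.55
eef_pos: [0.5027, -0.3248, 0.1326]
tool_rot: [-0.0, 0.0, 1.0, 0.001]
contact_force: [-0.1, 0.1, -1.3]
gripper_width: 0.368
grasp_force: 41.3
```

Call:
servo_tool --motion '[[[-0.001,0.001,0.006,0,0,0,0],[-0.001,0.001,0.011,0,0,0,0],[-0.001,0.001,0.014,0,0,0,0],[-0.001,0.001,0.016,0,0,0,0],[-0.001,0.001,0.017,0,0,0,0],[-0.001,0.001,0.017,0,0,0,0]]]'

```text
t: 22.05
eef_pos: [0.5045, -0.3232, 0.1155]
tool_rot: [0.0, 0.0, 1.0, 0.001]
contact_force: [-0.3, 0.9, 1.7]
gripper_width: 0.367
grasp_force: 41.5
```

Call:
servo_tool --motion '[[[0,0,0.001,0,0,0,0],[0,0,0.001,0,0,0,0],[0,0,0.001,0,0,0,0]]]'

```text
t: 22.3
eef_pos: [0.5046, -0.3236, 0.1152]
tool_rot: [0.001, 0.0, 1.0, 0.001]
contact_force: [-2.1, 2.3, 8.5]
gripper_width: 0.371
grasp_force: 42.2
```

Firm contact. I'll release and retreat up and back.

Call:
servo_tool --motion '[[[0,0,0,0,0,0,1],[0,0,0,0,0,0,1],[0,0,0,0,0,0,1],[0,0,0,0,0,0,1],[0,0,0,0,0,0,1],[0,0,-0.02,0,0,0,1],[0,0,-0.05,0,0,0,1],[0,0,-0.09,0,0,0,1],[0,0,-0.125,0,0,0,1],[0.03,0.03,-0.16,0,0,0,1],[0.06,0.06,-0.18,0,0,0,1],[0.06,0.09,-0.18,0,0,0,1],[0.06,0.12,-0.18,0,0,0,1],[0.06,0.15,-0.18,0,0,0,1],[0.06,0.18,-0.18,0,0,0,1],[0.06,0.2,-0.18,0,0,0,1],[0.06,0.2,-0.18,0,0,0,1],[0.06,0.2,-0.18,0,0,0,1]]]'

```text
t: 23.8
eef_pos: [0.4444, -0.1227, 0.2944]
tool_rot: [0.0, -0.001, 1.0, 0.001]
contact_force: [-0.3, -0.3, 0.6]
gripper_width: 0.999
grasp_force: 0.0
```

```bash
python3 - <<'E'
from h import *; from station import bot
o=bot.get_obs();print(o["t"],o["eef_pos"])
w=bot.read_camera("wrist");s=bot.read_camera("scene");d=bot.read_camera("side")
np.savez("w9.npz",**w);np.savez("s9.npz",**s);np.savez("d9.npz",**d)
a=w["img"][60:340,:,::-1]
b=cv2.resize(s["img"][125:240,165:415,::-1],None,fx=1.6,fy=1.6,interpolation=2)
e=cv2.resize(d["img"][130:350,230:400,::-1],None,fx=1.4,fy=1.4,interpolation=2)
P=np.zeros((600,640,3),np.uint8);P[:280]=a;P[285:285+b.shape[0],:b.shape[1]]=b;P[285:285+e.shape[0],402:402+e.shape[1]]=e
cv2.imwrite("pics/fin.png",P)
print(proj(w,[[.503,-.323,.046],[.571,-.0975,.044],[.571,.112,.076]]))
E
```

```text
23.8 [ 0.44437044 -0.12271973  0.29441931]
[[176.25085224 206.0295869 ]
 [335.65387183 249.26530456]
 [486.33706958 259.58585725]]
```

View pics/fin.png

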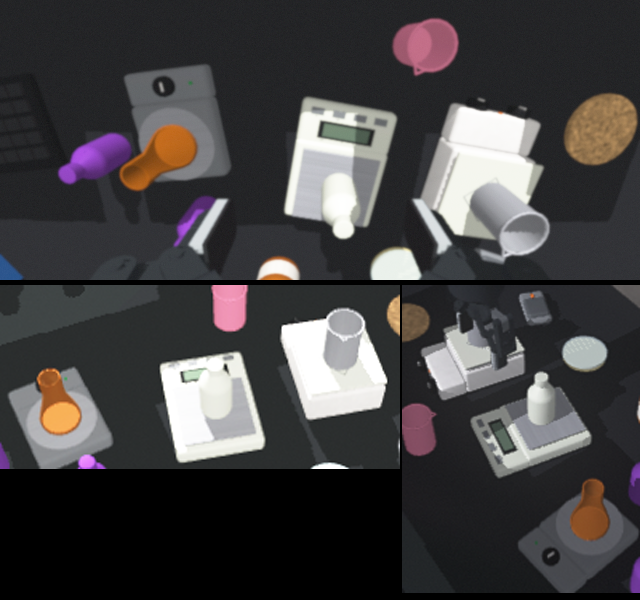

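All three stand upright on their plates: the flask base at (175,147) in the composite, against an expected (176,146), the bottle near (337,190) on the pan, the beaker on the hotplate. The petri dish, mouse and jar look unmoved where they are visible, and the gripper is clear.

```bash
python3 -c "
from station import bot
print(bot.hand_in())"
```

```text
the job is handed in; nothing more can be done
None
```

The three samples are changed over and the job is handed in at about 24 s: the flask is on the stirrer (parked first on the cork mat), the bottle on the balance and the beaker on the hotplate, all upright and near centre; no verdict came back.

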